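# Fill the tray from the roll chute

### The arm

A 7-joint arm with a two-finger parallel gripper is mounted at the origin on the work surface. World frame = base frame: x ahead of the robot, y to its left, z up, the work surface at z = 0. Lengths are in m, angles in degrees, forces in N, time in s.
With the tool pointing down it reaches from about 0.4 to 0.925 m from the base axis. Payload 5.6 kg.
Tool frame: the origin (TCP) lies at the very end of the fingers, on their centre line; the grasp point (between the pads) lies 19 mm behind it; z points along the fingers, y is the direction in which the jaws open and shut (so a half turn about z gives the same grasp; the last joint's range is limited). The gripper opens to 85 mm and grips with 20 to 120 N. Pads are 22 mm wide; open, the fingers measure 114 mm over their backs; the gripper's body (76 mm by 85 mm) begins 54 mm behind the grasp point. The pads swing forward as they close: fully open they stand 13 mm farther back than shut.
Start: joints at [61.478, 26.786, -0.665, 91.828, 0.344, 61.387, -3.226], TCP at [0.285, -0.584, 0.231] pointing down, gripper open.
Joint ranges: [-144.91, 144.91], [-17.63, 115.5], [-89.93, 88.59], [15.96, 139.68], [-74.01, 254.01], [8.47, 105.57], [-167.45, 167.45]. Speed limits (degrees/s): [147.25, 147.25, 180, 180, 180, 180, 180].

### API

Orientations are given as [roll, pitch, yaw] about the fixed x, y, z axes, in that order (R = Rz(yaw) Ry(pitch) Rx(roll)).
In Python, from plant import arm, imaging, hand_in gives the robot as it stands.
- The arm moves only by the tool step_arm, never from a script. Its argument "increments" is a list of rows, each an object with "dp": the shift along the tool's x, y, z in m, a list of three; "rotation": the turn, a rotation vector about the tool's x, y, z in rad, a list of three; "grip": the finger opening in m, from 0 to 0.0854. In form: [{"dp": [tx, ty, tz], "rotation": [wx, wy, wz], "grip": grip}, ...]. A call has 1 to 10 rows; each row shifts and turns the commanded pose from where the row before left it, along the tool's axes as they then stand; what a row does not reach is not made up. A row lasts 1/12 s, in which the tool goes at most 41.7 mm and 7.16 degrees, less where a joint would pass 70% of its speed; a pose out of reach is approached as far as the arm can. A call is refused whole if a number of a shift passes 0.0417 or a number of a turn 0.125, either way. A call with a gripper value outside its range is refused whole. The fingers move at their own pace and stop on an object; "squeeze" is the grip in N (left out, the last holds). Time passes only in rows, so rows that do not move let the fingers close. It gives the time, the measured TCP pose, the force and the opening at its end, in the units of the state.
- arm.observe(): the state, without advancing time (a new reading comes with each control period).
- imaging.snapshot(name): name is "side" or "top"; returns a dict with "img" (480x640x3 uint8, red, green, blue), "K" (3x3 intrinsics, pixels), "view" (4x4, takes a point from world to camera coordinates). Camera axes: x right, y up, looking along -z (the intrinsics and any distortion apply to the point x, -y, -z); pixel columns grow to the right and rows downward; lengths in m; the calibration is good to about 2 mm. A picture is of the moment at which its call begins. There is no depth.
- hand_in(): hands the job in, once; it reports no verdict.
The state is a dict: "time_s": time; "qpos": joint angles; "qd": joint speeds; "tau": joint torques, N m; "eef_pos": TCP position; "ee_rot": TCP orientation; "force": force on the tool from outside, world axes, zero at the start; "torque": the same for the moment, N m; "finger_gap": finger opening in m.
Only numpy, scipy, OpenCV 4.12 (cv2) and the standard library are available. Lean on these libraries where they do the work, as an engineer would, in place of code of your own. Each camera call takes 0.05 s, during which the arm holds its last target. There are 200 camera calls.

### The job

Push the empty white tray along its rails until it is fully home against the stop under the chute, then press the flat paddle of the rocking lever well down with the fingertips to lift the gate and keep it down until all three rolls have run into the tray. Then let the paddle come back up so that the gate is shut. Only push and press: do not pick up or tip the tray, do not touch the rolls, and leave everything else where it stands.

Things in the scene. Friction and masses are not known exactly. Their poses are not given: they have to be found in the camera images.
- station: Fixed station. Origin on the table top under the chute's mouth; x across the chute, y up the chute (mouth to closed high end), z up. All offsets here are mm in this frame. Wooden base board 190 x 510 x 10 thick, y -265 to 245. Two rails, x = +-67, y -262 to 0, tops at z 24, guide the tray.
- mouth (a point): Centre of the chute's open low end on its bed: station (0, -30, 100). The steel chute is 82 wide outside and rises 12 degrees from here to y = 240; its walls stand 28 above the bed, tops at most 186 high. Cheeks that carry the lever's axle stand at x = +-45, y = 70, 193 high.
- stop (a point): Centre of the stop's face, station (0, -5, 35): a steel upright under the chute, 120 wide, top at z 85, facing the tray (-y). With the tray's inner end against it, fully home, the tray's origin is at station (0, -70, 10).
- lever (a joint): Rocking lever; axle along station x at y 70, z 180. 0 rad: gate shut; grows as the paddle goes down, hard stop at 0.5. Its gate blade, 66 wide, hangs across the chute at y 0, lower edge 13 above the bed, and swings up and outward; past about 0.35 rad the rolls pass under. Spring and weight shut it: about 2 N at the paddle to start, 4 N fully down.
- paddle (a point): Flat grey plastic paddle on the lever's other arm, 40 (x) x 45 (y) x 8 thick. Origin at the centre of its flat top; gate shut: station (-85, 160, 184), level. Outside the chute, inner edge 24 from its wall, free space below. Pressed, it goes down about 43 to the hard stop, in an arc of radius 90 round the axle, tilting 0.5 rad; it springs back when let go.
- tray: Empty open white plastic tray, 120 (x) x 130 (y) x 65 high, walls 4, 0.24 to 0.39 kg, loose. Origin at the centre of its underside, on the base board at z 10; axes as the station's. Between the rails with 3 play each side, 50 to 100 short of the stop; slides along station +y. Free space behind its outer (-y) end.
- roll1: Paper-wrapped roll of sweets with a brown band, 36 diameter, 66 long, about 0.1 kg, lying across the chute; the lowest, resting on the gate. Origin at its centre; x along the roll. It rolls freely down the chute once the gate is up; all three are out within about 1.5 s and lie in the tray side by side or one on another.
- roll2: Paper-wrapped roll of sweets with a brown band, 36 diameter, 66 long, about 0.1 kg, lying across the chute; the middle. Origin at its centre; x along the roll. It rolls freely down the chute once the gate is up; all three are out within about 1.5 s and lie in the tray side by side or one on another.
- roll3: Paper-wrapped roll of sweets with a brown band, 36 diameter, 66 long, about 0.1 kg, lying across the chute; the uppermost. Origin at its centre; x along the roll. It rolls freely down the chute once the gate is up; all three are out within about 1.5 s and lie in the tray side by side or one on another.
- jar: Bystander, loose (mm): jar with a white cap, 50 across, 65 high. Origin at its underside, centre.
- bar: Bystander, loose (mm): paper-wrapped bar, 34 x 70 x 22 high. Origin at its underside, centre.
- tub: Bystander, loose (mm): open white cup, 56 across, 45 high. Origin at its underside, centre.
- tape: Bystander, loose (mm): cardboard ring, 68 across, 24 high. Origin at its underside, centre.
- block: Bystander, loose (mm): pale block of nougat, 45 x 45 x 24 high. Origin at its underside, centre.
- carton: Bystander, loose (mm): open empty paper carton, 70 x 120 x 35 high, much smaller than the tray. Origin at its underside, centre.
- spatula: Bystander, loose (mm): spatula lying flat, 180 long. Origin at its underside.
Not all that is in view belongs to the job. What is shaped like the roll2 but red is not meant.

How it is judged:
By the outcome, as a careful person would: the job done as asked, in the order asked, and still so for the second after the job is handed in, with the robot touching nothing.
It also fails if it takes over 48 s, if anything falls off the work surface, if the arm or the gripper's body presses on something with over 40 N, if the wrist force passes 120 N, or if a joint passes its speed limit or range.

## Working session

There is one attempt and no reset: what is moved stays moved. The work goes in short steps, Python scripts to look and compute and a tool call to move; the robot and the scene stay as the last step left them, time stands still between calls to the robot, and variables do not carry over. Pictures are saved under pics/ and viewed, about 8 in all and at most 12, crops included, and the job is handed in when it is done.

Besides the shell and the picture viewer there is one more tool, called after "Request:" in YAML: its name, and indented under it one key for each argument. step_arm: Moves the arm, as the interface text tells. Its arguments: {"type":"object","properties":{"increments":{"type":"array","items":{"type":"object","properties":{"dp":{"type":"array","items":{"type":"number"}},"rotation":{"type":"array","items":{"type":"number"}},"grip":{"type":"number"}}}},"squeeze":{"type":"number"}},"required":["increments"]}

```bash
mkdir -p pics; python3 - <<'E'
from plant import arm, imaging
import cv2,numpy as np
for n in("top","side"):
    s=imaging.snapshot(n); cv2.imwrite(f"pics/{n}0.png",s["img"][:,:,::-1]); np.savez(f"{n}0.npz",**s)
    print(n,s["K"].tolist(),np.round(s["view"],4).tolist(),[k for k in s])
print(arm.observe())
E
```

```text
top [[499.47556834764674, 0.0, 315.8855769852833], [0.0, 499.47556834764674, 235.3323100126613], [0.0, 0.0, 1.0]] [[-0.0256, -0.9996, -0.0111, -0.0597], [0.9856, -0.0271, 0.1669, -0.58], [-0.1671, -0.0067, 0.9859, -1.0551], [0.0, 0.0, 0.0, 1.0]] ['img', 'K', 'view']
side [[588.8096951055485, 0.0, 318.0946236481653], [0.0, 588.8096951055485, 237.6716367740069], [0.0, 0.0, 1.0]] [[0.9713, -0.2368, 0.0204, -0.5749], [0.1242, 0.5791, 0.8057, -0.1353], [-0.2027, -0.7801, 0.592, -1.548], [0.0, 0.0, 0.0, 1.0]] ['img', 'K', 'view']
{'time_s': 0.1, 'qpos': array([61.47960744, 26.83279523, -0.6661755 , 91.87592481,  0.34551427,
       61.38505425, -3.22470926]), 'qd': array([-0.09871254, -0.14494636,  0.00112278, -0.32043084, -0.03003676,
        0.05206818, -0.16891897]), 'tau': array([ 1.42858855e-03, -5.33518159e+01,  2.18147656e-02, -2.51961726e+01,
        1.15291926e-02,  4.35596725e-03, -4.03546653e-05]), 'eef_pos': array([ 0.28524713, -0.58351266,  0.23041071]), 'ee_rot': array([-1.79908495e+02,  7.50736228e-03,  2.60561008e+01]), 'force': array([-0.09713507,  0.00726992, -0.47432831]), 'torque': array([-0.06114858, -0.02944758,  0.0109627 ]), 'finger_gap': 0.08577857309355999}
```

View pics/top0.png

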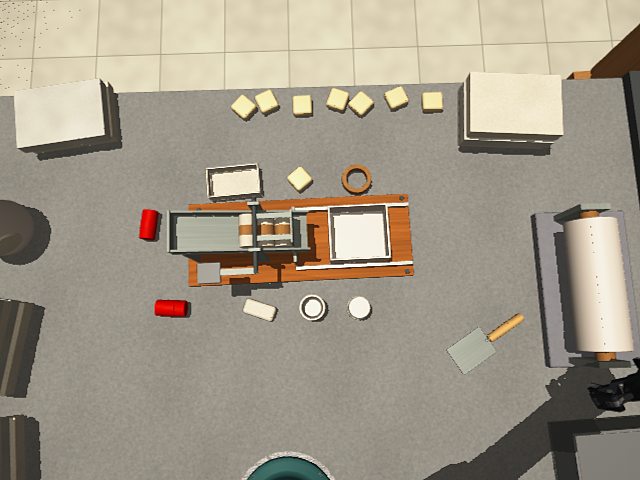

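View pics/side0.png

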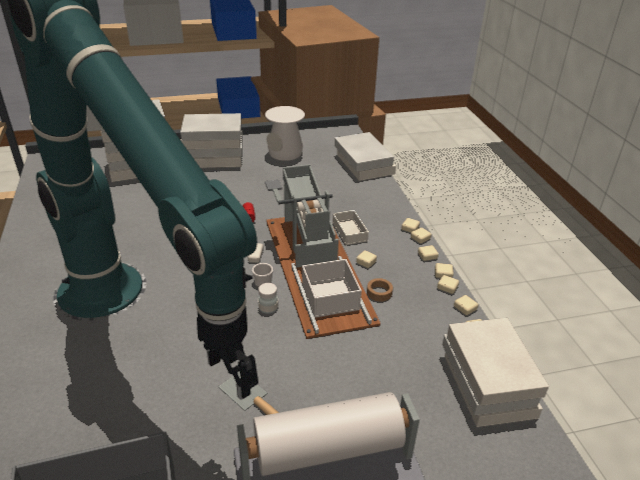

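The top view shows the station lying along the image rows. The base runs from column 190 to 412, the tray is at (360,233) and the grey paddle at (208,272). Next I'll cast these onto their height planes.

```bash
cat > h.py <<'E'
import cv2,numpy as np
def ray(s,uv,z):
    uv=np.atleast_2d(uv).astype(float);K=s["K"];V=s["view"];R=V[:3,:3];c=-R.T@V[:3,3]
    d=np.c_[(uv[:,0]-K[0,2])/K[0,0],-(uv[:,1]-K[1,2])/K[1,1],-np.ones(len(uv))]@R
    return c+d*((z-c[2])/d[:,2])[:,None]
def proj(s,P):
    P=np.atleast_2d(P);c=P@s["view"][:3,:3].T+s["view"][:3,3];K=s["K"]
    return np.c_[K[0,0]*c[:,0]/-c[:,2]+K[0,2],K[1,1]*-c[:,1]/-c[:,2]+K[1,2]]
def rect(s,mask,z):
    n,l,st,_=cv2.connectedComponentsWithStats(mask.astype(np.uint8))
    i=1+np.argmax(st[1:,4]); v,u=np.nonzero(l==i)
    P=ray(s,np.c_[u,v],z)[:,:2]; return cv2.minAreaRect((P*1000).astype(np.float32)),st[i]
E
python3 - <<'E'
from h import *
s=dict(np.load("top0.npz")); im=s["img"]; hsv=cv2.cvtColor(im,cv2.COLOR_RGB2HSV)
H,S,V=cv2.split(hsv)
roi=np.zeros(H.shape,bool); roi[190:292,165:416]=1
br=roi&(H<18)&(S>110)&(V>40)
v,u=np.nonzero(br); P=ray(s,np.c_[u,v],.01)[:,:2]*1000
print("base",cv2.minAreaRect(P.astype(np.float32)))
r2=np.zeros(H.shape,bool); r2[202:266,322:395]=1
print("tray",rect(s,r2&(S<40)&(V>150),.075))
print("padpix",im[272,208],hsv[272,208], "tray",hsv[233,360])
r3=np.zeros(H.shape,bool); r3[258:288,190:226]=1
pm=hsv[272,208].astype(int)
print("pad",rect(s,r3&(abs(V.astype(int)-pm[2])<15)&(S<60),.184))
big=cv2.resize(im[150:330,130:430],None,fx=2.6,fy=2.6,interpolation=cv2.INTER_CUBIC); cv2.imwrite("pics/topz.png",big[:,:,::-1])
E
```

```text
base ((584.6285400390625, -36.1561279296875), (204.05116271972656, 507.9830322265625), 1.3253538608551025)
tray (((580.4351806640625, -169.75930786132812), (118.45850372314453, 157.07814025878906), 1.319085955619812), array([ 322,  203,   73,   57, 2468], dtype=int32))
padpix [170 165 157] [ 18  20 170] tray [ 19  18 247]
pad (((488.85150146484375, 132.401123046875), (36.78060531616211, 42.319908142089844), 0.3918081820011139), array([197, 263,  23,  20, 405], dtype=int32))
```

View pics/topz.png

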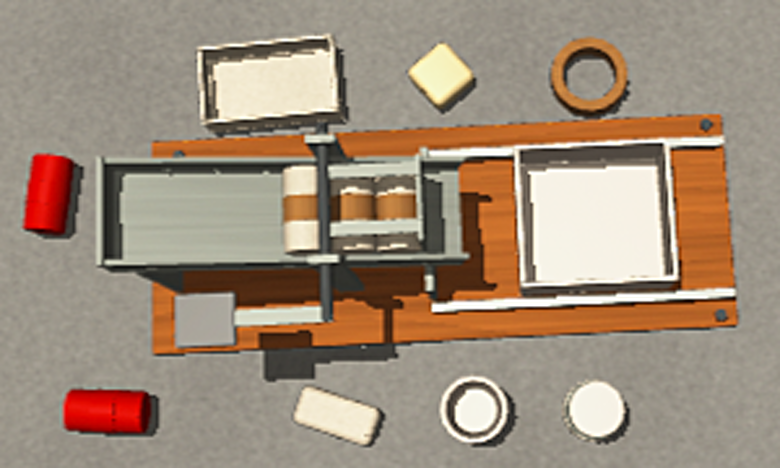

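The zoom shows the base corners at about (153,142), (722,115), (737,325) and (153,353) in crop pixels. The tray rim corners are at (515,149), (669,141), (679,287) and (520,292), and the paddle spans (175–235, 293–346).

```bash
python3 - <<'E'
from h import *
s=dict(np.load("top0.npz"))
f=lambda c,z: ray(s,np.array(c)/2.6+[129.8,149.8],z)[:,:2]*1000
B=f([(153,142),(722,115),(737,325),(153,353)],.01)
T=f([(515,149),(669,141),(679,287),(520,292)],.075)
P=f([(175,293),(235,292),(234,346),(175,347)],.184)
for n,c in(("B",B),("T",T),("P",P)):
    print(n,c.round(1).tolist(),c.mean(0).round(1),[round(float(np.linalg.norm(c[i]-c[i-1])),1) for i in range(4)])
    for a,b in((1,0),(2,3)):
        d=c[b]-c[a]; print(' yaw of +y from world y', np.degrees(np.arctan2(-d[0],d[1])).round(2))
# station pose: Kabsch base corners + paddle corners
S=np.array([(95,245),(95,-265),(-95,-265),(-95,245),(-65,182.5),(-65,137.5),(-105,137.5),(-105,182.5)],float)
W=np.vstack([B,P]); a=S-S.mean(0);b=W-W.mean(0)
th=np.arctan2((a[:,0]*b[:,1]-a[:,1]*b[:,0]).sum(),(a*b).sum()); R=np.array([[np.cos(th),-np.sin(th)],[np.sin(th),np.cos(th)]])
t=W.mean(0)-R@S.mean(0)
print("th",np.degrees(th),"t",t,"res",(S@R.T+t-W).round(1).tolist())
print("tray in st",((T-t)@R).round(1).tolist(),((T-t)@R).mean(0))
print("pad",R@[-85,160]+t)
q=f([(182,412),(75,412)],.04)
E
```

```text
B [[665.5, 218.2], [675.8, -289.3], [488.6, -291.7], [477.7, 215.0]] [576.9 -36.9] [187.8, 507.6, 187.3, 506.9]
 yaw of +y from world y 1.17
 yaw of +y from world y 1.23
T [[635.2, -102.9], [638.5, -231.9], [515.5, -234.0], [514.9, -103.5]] [ 576.  -168.1] [120.3, 129.0, 122.9, 130.5]
 yaw of +y from world y 1.43
 yaw of +y from world y 0.27
P [[508.6, 153.5], [508.1, 109.1], [468.3, 109.6], [468.7, 152.9]] [488.4 131.3] [39.9, 44.4, 39.8, 43.4]
 yaw of +y from world y -0.58
 yaw of +y from world y -0.55
th 1.145223581906175 t [576.66826758 -26.96960876] res [[1.3, 1.7], [1.1, -0.7], [-1.6, -2.1], [-0.9, 1.1], [-0.6, 0.7], [0.8, 0.1], [0.6, -1.2], [-0.7, 0.4]]
tray in st [[57.0, -77.1], [57.7, -206.1], [-65.3, -205.8], [-63.3, -75.2]] [  -3.44341493 -141.05091703]
pad [488.48739188 131.29957068]
```

Request:
step_arm:
  increments:
    - {"dp": [0.0146, -0.03, 0], "rotation": [0, 0, 0], "grip": 0.05}
    - {"dp": [0.0146, -0.03, 0], "rotation": [0, 0, 0], "grip": 0.05}
    - {"dp": [0.0146, -0.03, 0], "rotation": [0, 0, 0], "grip": 0.05}
    - {"dp": [0.0146, -0.03, 0], "rotation": [0, 0, 0], "grip": 0.05}
    - {"dp": [0.0146, -0.03, 0], "rotation": [0, 0, 0], "grip": 0.05}
    - {"dp": [0.0146, -0.03, 0], "rotation": [0, 0, 0], "grip": 0.05}
    - {"dp": [0, 0, 0], "rotation": [0, 0, 0], "grip": 0.05}

```text
time_s: 0.68
eef_pos: [0.2852, -0.3774, 0.2307]
ee_rot: [-179.7, -0.0, 26.4]
force: [-0.6, -0.3, -0.2]
finger_gap: 0.0498
```

Request:
step_arm:
  increments:
    - {"dp": [0.0342, 0.0047, 0], "rotation": [0, 0, 0], "grip": 0.05}
    - {"dp": [0.0342, 0.0047, 0], "rotation": [0, 0, 0], "grip": 0.05}
    - {"dp": [0.0342, 0.0047, 0], "rotation": [0, 0, 0], "grip": 0.05}
    - {"dp": [0.0342, 0.0047, 0], "rotation": [0, 0, 0], "grip": 0.05}
    - {"dp": [0.0342, 0.0047, 0], "rotation": [0, 0, 0], "grip": 0.05}
    - {"dp": [0.0342, 0.0047, 0], "rotation": [0, 0, 0], "grip": 0.05}
    - {"dp": [0.0342, 0.0047, 0], "rotation": [0, 0, 0], "grip": 0.05}
    - {"dp": [0.0342, 0.0047, 0], "rotation": [0, 0, 0], "grip": 0.05}
    - {"dp": [0.0342, 0.0047, 0], "rotation": [0, 0, 0], "grip": 0.05}

```text
time_s: 1.43
eef_pos: [0.5816, -0.2863, 0.2307]
ee_rot: [-180.0, 0.0, 26.0]
force: [0.4, -0.2, 0.6]
finger_gap: 0.05
```

Request:
step_arm:
  increments:
    - {"dp": [0, 0, 0], "rotation": [0, 0, -0.1136], "grip": 0.05}
    - {"dp": [0, 0, 0], "rotation": [0, 0, -0.1136], "grip": 0.05}
    - {"dp": [0, 0, 0], "rotation": [0, 0, -0.1136], "grip": 0.05}
    - {"dp": [0, 0, 0], "rotation": [0, 0, -0.1136], "grip": 0.05}
    - {"dp": [0, 0, 0], "rotation": [0, 0, -0.1136], "grip": 0.05}
    - {"dp": [0, 0, 0], "rotation": [0, 0, -0.1136], "grip": 0.05}
    - {"dp": [0, 0, 0], "rotation": [0, 0, -0.1136], "grip": 0.05}
    - {"dp": [0, 0, 0], "rotation": [0, 0, -0.1136], "grip": 0.05}
    - {"dp": [0, 0, 0], "rotation": [0, 0, -0.1136], "grip": 0.05}
    - {"dp": [0, 0, 0], "rotation": [0, 0, -0.1136], "grip": 0.05}

```text
time_s: 2.27
eef_pos: [0.58, -0.287, 0.2307]
ee_rot: [-180.0, -0.0, 91.4]
force: [-1.7, -0.4, 0.2]
finger_gap: 0.05
```

Request:
step_arm:
  increments:
    - {"dp": [0, 0, 0.0318], "rotation": [0, 0, 0], "grip": 0.05}
    - {"dp": [0, 0, 0.0318], "rotation": [0, 0, 0], "grip": 0.05}
    - {"dp": [0, 0, 0.0318], "rotation": [0, 0, 0], "grip": 0.05}
    - {"dp": [0, 0, 0.0318], "rotation": [0, 0, 0], "grip": 0.05}
    - {"dp": [0, 0, 0.0318], "rotation": [0, 0, 0], "grip": 0.05}
    - {"dp": [0, 0, 0.0318], "rotation": [0, 0, 0], "grip": 0.05}
    - {"dp": [0.015, 0, 0], "rotation": [0, 0, 0], "grip": 0.05}
    - {"dp": [0.015, 0, 0], "rotation": [0, 0, 0], "grip": 0.05}
    - {"dp": [0, 0, 0], "rotation": [0, 0, 0], "grip": 0.05}

```text
time_s: 3.02
eef_pos: [0.5811, -0.2512, 0.0416]
ee_rot: [179.9, -0.2, 91.4]
force: [1.1, 1.2, 0.8]
finger_gap: 0.05
```

Request:
step_arm:
  increments:
    - {"dp": [0.006, 0, 0], "rotation": [0, 0, 0], "grip": 0.05}
    - {"dp": [0.006, 0, 0], "rotation": [0, 0, 0], "grip": 0.05}
    - {"dp": [0.006, 0, 0], "rotation": [0, 0, 0], "grip": 0.05}
    - {"dp": [0.006, 0, 0], "rotation": [0, 0, 0], "grip": 0.05}
    - {"dp": [0.006, 0, 0], "rotation": [0, 0, 0], "grip": 0.05}
    - {"dp": [0.006, 0, 0], "rotation": [0, 0, 0], "grip": 0.05}
    - {"dp": [0.006, 0, 0], "rotation": [0, 0, 0], "grip": 0.05}

```text
time_s: 3.6
eef_pos: [0.5789, -0.2145, 0.0408]
ee_rot: [180.0, 0.0, 91.1]
force: [0.5, -2.2, 1.6]
finger_gap: 0.0501
```

Request:
step_arm:
  increments:
    - {"dp": [0.004, 0, 0], "rotation": [0, 0, 0], "grip": 0.05}
    - {"dp": [0.004, 0, 0], "rotation": [0, 0, 0], "grip": 0.05}
    - {"dp": [0.004, 0, 0], "rotation": [0, 0, 0], "grip": 0.05}
    - {"dp": [0.004, 0, 0], "rotation": [0, 0, 0], "grip": 0.05}
    - {"dp": [0.004, 0, 0], "rotation": [0, 0, 0], "grip": 0.05}
    - {"dp": [0.004, 0, 0], "rotation": [0, 0, 0], "grip": 0.05}
    - {"dp": [0.004, 0, 0], "rotation": [0, 0, 0], "grip": 0.05}
    - {"dp": [0.004, 0, 0], "rotation": [0, 0, 0], "grip": 0.05}

```text
time_s: 4.27
eef_pos: [0.5781, -0.1822, 0.0404]
ee_rot: [-180.0, -0.0, 91.1]
force: [-0.1, -2.7, 1.8]
finger_gap: 0.0502
```

Request:
step_arm:
  increments:
    - {"dp": [0.002, 0, 0], "rotation": [0, 0, 0], "grip": 0.05}
    - {"dp": [0.002, 0, 0], "rotation": [0, 0, 0], "grip": 0.05}
    - {"dp": [0.001, 0, 0], "rotation": [0, 0, 0], "grip": 0.05}
    - {"dp": [0, 0, 0], "rotation": [0, 0, 0], "grip": 0.05}

```text
time_s: 4.6
eef_pos: [0.5779, -0.1771, 0.0403]
ee_rot: [-180.0, -0.0, 91.2]
force: [-0.5, -0.4, 1.2]
finger_gap: 0.0501
```

Request:
step_arm:
  increments:
    - {"dp": [0.002, 0, 0], "rotation": [0, 0, 0], "grip": 0.05}
    - {"dp": [0, 0, 0], "rotation": [0, 0, 0], "grip": 0.05}

```text
time_s: 4.77
eef_pos: [0.5779, -0.1752, 0.0403]
ee_rot: [-180.0, -0.0, 91.1]
force: [-0.4, -0.5, 0.9]
finger_gap: 0.0499
```

Request:
step_arm:
  increments:
    - {"dp": [0.002, 0, 0], "rotation": [0, 0, 0], "grip": 0.05}
    - {"dp": [0.001, 0, 0], "rotation": [0, 0, 0], "grip": 0.05}

```text
time_s: 4.93
eef_pos: [0.5779, -0.1725, 0.0403]
ee_rot: [-180.0, -0.0, 91.1]
force: [1.6, -6.2, -0.4]
finger_gap: 0.0498
```

Request:
step_arm:
  increments:
    - {"dp": [0.001, 0, 0], "rotation": [0, 0, 0], "grip": 0.05}
    - {"dp": [0.001, 0, 0], "rotation": [0, 0, 0], "grip": 0.05}

```text
time_s: 5.1
eef_pos: [0.578, -0.1725, 0.0405]
ee_rot: [180.0, 0.1, 91.1]
force: [0.9, -8.0, -1.6]
finger_gap: 0.0499
```

Request:
step_arm:
  increments:
    - {"dp": [0.001, 0, 0], "rotation": [0, 0, 0], "grip": 0.05}
    - {"dp": [0.001, 0, 0], "rotation": [0, 0, 0], "grip": 0.05}

```text
time_s: 5.27
eef_pos: [0.5781, -0.1725, 0.0405]
ee_rot: [180.0, 0.3, 91.1]
force: [0.9, -11.5, -1.6]
finger_gap: 0.0498
```

Request:
step_arm:
  increments:
    - {"dp": [-0.015, 0, 0], "rotation": [0, 0, 0], "grip": 0.05}
    - {"dp": [-0.02, 0, 0], "rotation": [0, 0, 0], "grip": 0.05}
    - {"dp": [-0.02, 0, 0], "rotation": [0, 0, 0], "grip": 0.05}
    - {"dp": [0, 0, -0.035], "rotation": [0, 0, 0], "grip": 0.0}
    - {"dp": [0, 0, -0.035], "rotation": [0, 0, 0], "grip": 0.0}
    - {"dp": [0, 0, -0.035], "rotation": [0, 0, 0], "grip": 0.0}
    - {"dp": [0, 0, -0.035], "rotation": [0, 0, 0], "grip": 0.0}
    - {"dp": [0, 0, -0.035], "rotation": [0, 0, 0], "grip": 0.0}
    - {"dp": [0, 0, -0.035], "rotation": [0, 0, 0], "grip": 0.0}
    - {"dp": [0, 0, 0], "rotation": [0, 0, 0], "grip": 0.0}

```text
time_s: 6.1
eef_pos: [0.5828, -0.2231, 0.2584]
ee_rot: [179.3, 0.2, 91.2]
force: [1.4, -0.0, 0.9]
finger_gap: 0.0002
```

Request:
step_arm:
  increments:
    - {"dp": [0.0355, -0.0084, 0], "rotation": [0, 0, 0], "grip": 0.0}
    - {"dp": [0.0355, -0.0084, 0], "rotation": [0, 0, 0], "grip": 0.0}
    - {"dp": [0.0355, -0.0084, 0], "rotation": [0, 0, 0], "grip": 0.0}
    - {"dp": [0.0355, -0.0084, 0], "rotation": [0, 0, 0], "grip": 0.0}
    - {"dp": [0.0355, -0.0084, 0], "rotation": [0, 0, 0], "grip": 0.0}
    - {"dp": [0.0355, -0.0084, 0], "rotation": [0, 0, 0], "grip": 0.0}
    - {"dp": [0.0355, -0.0084, 0], "rotation": [0, 0, 0], "grip": 0.0}
    - {"dp": [0.0355, -0.0084, 0], "rotation": [0, 0, 0], "grip": 0.0}
    - {"dp": [0.0355, -0.0084, 0], "rotation": [0, 0, 0], "grip": 0.0}
    - {"dp": [0, 0, 0], "rotation": [0, 0, 0], "grip": 0.0}

```text
time_s: 6.93
eef_pos: [0.494, 0.1032, 0.2509]
ee_rot: [-180.0, -0.2, 91.8]
force: [0.1, 0.2, 0.2]
finger_gap: -0.0
```

```bash
python3 - <<'E'
from plant import arm, imaging
from h import *
a=imaging.snapshot("top"); b=imaging.snapshot("side")
z=lambda s,r,c,f: cv2.resize(s["img"][r:r+130,c:c+180],None,fx=f,fy=f,interpolation=cv2.INTER_CUBIC)
cv2.imwrite("pics/chk.png",np.vstack([z(a,180,250,2.3),z(b,200,210,2.3)])[:,:,::-1])
o=arm.observe();print(o["eef_pos"],o["ee_rot"],o["force"])
t=np.array([.5767,-.0270]);th=np.radians(1.145);R=np.array([[np.cos(th),-np.sin(th)],[np.sin(th),np.cos(th)]])
w=lambda x,y,zz:[*(R@[x/1000,y/1000]+t),zz/1000]
for s in(a,b): print(proj(s,[w(60,-135,75),w(-60,-135,75),w(60,-5,75),w(-60,-5,75)]).round(1).tolist())
E
```

```text
[0.49614713 0.09655493 0.25039017] [-1.79982879e+02 -2.51734161e-02  9.14127551e+01] [-0.05658897 -0.74220478 -0.28638172]
[[354.4, 204.5], [357.7, 259.3], [294.7, 207.3], [296.9, 262.1]]
[[351.6, 272.3], [306.1, 279.3], [337.3, 242.7], [294.5, 248.8]]
```

View pics/chk.png

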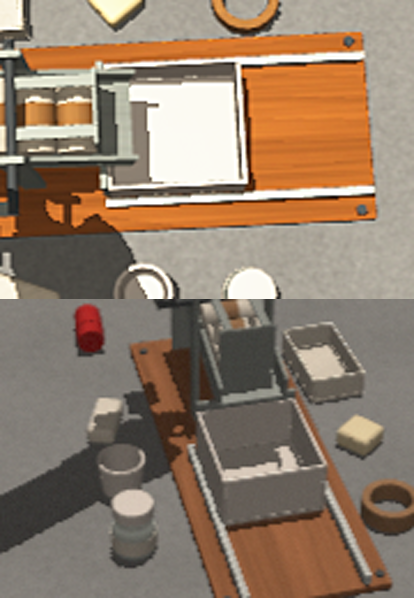

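The tray's outer rim is at about columns 355.6 to 357, against a home prediction of 354.4 to 357.7, and it stopped hard under force. It is home, and the bystanders are undisturbed. Now the paddle.

Request:
step_arm:
  increments:
    - {"dp": [0.017, -0.0037, 0], "rotation": [0, 0, 0], "grip": 0.0}
    - {"dp": [0.017, -0.0037, 0], "rotation": [0, 0, 0], "grip": 0.0}
    - {"dp": [0, 0, 0.02], "rotation": [0, 0, 0], "grip": 0.0}
    - {"dp": [0, 0, 0.02], "rotation": [0, 0, 0], "grip": 0.0}
    - {"dp": [0, 0, 0.015], "rotation": [0, 0, 0], "grip": 0.0}
    - {"dp": [0, 0, 0], "rotation": [0, 0, 0], "grip": 0.0}
    - {"dp": [0, 0, 0], "rotation": [0, 0, 0], "grip": 0.0}

```text
time_s: 7.62
eef_pos: [0.4888, 0.1271, 0.1949]
ee_rot: [-179.9, 0.0, 91.0]
force: [-0.3, 1.0, 1.5]
finger_gap: 0.0001
```

Request:
step_arm:
  increments:
    - {"dp": [0.002, 0, 0.007], "rotation": [0, 0, 0], "grip": 0.0}
    - {"dp": [0, 0, 0.007], "rotation": [0, 0, 0], "grip": 0.0}
    - {"dp": [0, 0, 0.009], "rotation": [0, 0, 0], "grip": 0.0}
    - {"dp": [0, 0, 0.009], "rotation": [0, 0, 0], "grip": 0.0}
    - {"dp": [0, 0, 0.009], "rotation": [0, 0, 0], "grip": 0.0}
    - {"dp": [0, 0, 0.008], "rotation": [0, 0, 0], "grip": 0.0}
    - {"dp": [0, 0, 0], "rotation": [0, 0, 0], "grip": 0.0}
    - {"dp": [0, 0, 0], "rotation": [0, 0, 0], "grip": 0.0}
    - {"dp": [0, 0, 0], "rotation": [0, 0, 0], "grip": 0.0}
    - {"dp": [0, 0, 0], "rotation": [0, 0, 0], "grip": 0.0}

```text
time_s: 8.45
eef_pos: [0.4885, 0.1309, 0.1466]
ee_rot: [-180.0, -0.0, 91.2]
force: [-1.4, 1.1, 2.1]
finger_gap: -0.0002
```

Request:
step_arm:
  increments:
    - {"dp": [0, 0, 0], "rotation": [0, 0, 0], "grip": 0.0}
    - {"dp": [0, 0, 0], "rotation": [0, 0, 0], "grip": 0.0}
    - {"dp": [0, 0, 0], "rotation": [0, 0, 0], "grip": 0.0}
    - {"dp": [0, 0, 0], "rotation": [0, 0, 0], "grip": 0.0}
    - {"dp": [0, 0, 0], "rotation": [0, 0, 0], "grip": 0.0}
    - {"dp": [0, 0, 0], "rotation": [0, 0, 0], "grip": 0.0}
    - {"dp": [0, 0, 0], "rotation": [0, 0, 0], "grip": 0.0}
    - {"dp": [0, 0, 0], "rotation": [0, 0, 0], "grip": 0.0}
    - {"dp": [0, 0, 0], "rotation": [0, 0, 0], "grip": 0.0}
    - {"dp": [0, 0, 0], "rotation": [0, 0, 0], "grip": 0.0}

```text
time_s: 9.28
eef_pos: [0.4889, 0.1303, 0.1465]
ee_rot: [180.0, -0.0, 91.1]
force: [-2.6, 2.8, 2.4]
finger_gap: 0.0002
```

Request:
step_arm:
  increments:
    - {"dp": [0, 0, 0], "rotation": [0, 0, 0], "grip": 0.0}
    - {"dp": [0, 0, 0], "rotation": [0, 0, 0], "grip": 0.0}
    - {"dp": [0, 0, 0], "rotation": [0, 0, 0], "grip": 0.0}
    - {"dp": [0, 0, 0], "rotation": [0, 0, 0], "grip": 0.0}
    - {"dp": [0, 0, 0], "rotation": [0, 0, 0], "grip": 0.0}
    - {"dp": [0, 0, 0], "rotation": [0, 0, 0], "grip": 0.0}

```text
time_s: 9.78
eef_pos: [0.489, 0.1302, 0.1465]
ee_rot: [180.0, -0.0, 91.1]
force: [-1.2, 3.1, 3.3]
finger_gap: -0.0002
```

```bash
python3 - <<'E'
from plant import arm, imaging
from h import *
a=imaging.snapshot("top"); b=imaging.snapshot("side")
z=lambda s,r,c,f: cv2.resize(s["img"][r:r+130,c:c+180],None,fx=f,fy=f,interpolation=cv2.INTER_CUBIC)
cv2.imwrite("pics/press.png",np.vstack([z(a,180,200,2.3),z(b,170,230,2.3)])[:,:,::-1])
o=arm.observe();print(o["eef_pos"],o["ee_rot"],o["force"])
E
```

```text
[0.48898354 0.13021891 0.14648003] [ 1.79991551e+02 -2.24718387e-03  9.11438301e+01] [-1.18115777  3.28942074  2.3232912 ]
```

View pics/press.png

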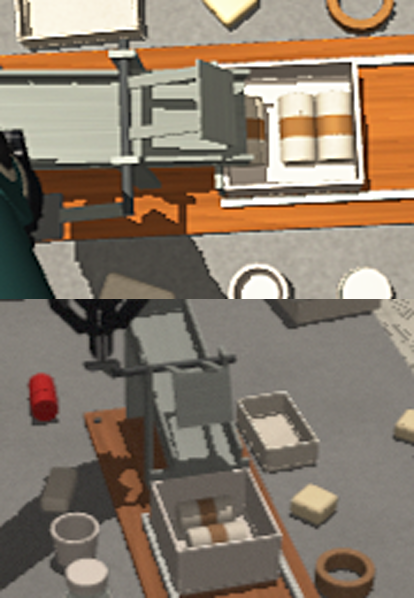

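The gate is up and the chute is clear. Two rolls are fully visible in the tray, and the third is partly hidden under the chute lip at crop (258,128). I'll release and check.

Request:
step_arm:
  increments:
    - {"dp": [0, 0, -0.008], "rotation": [0, 0, 0], "grip": 0.0}
    - {"dp": [0, 0, -0.008], "rotation": [0, 0, 0], "grip": 0.0}
    - {"dp": [0, 0, -0.008], "rotation": [0, 0, 0], "grip": 0.0}
    - {"dp": [0, 0, -0.008], "rotation": [0, 0, 0], "grip": 0.0}
    - {"dp": [0, 0, -0.008], "rotation": [0, 0, 0], "grip": 0.0}
    - {"dp": [0, 0, -0.015], "rotation": [0, 0, 0], "grip": 0.0}
    - {"dp": [0, 0, -0.025], "rotation": [0, 0, 0], "grip": 0.0}
    - {"dp": [0, 0, -0.035], "rotation": [0, 0, 0], "grip": 0.0}
    - {"dp": [0, 0, -0.035], "rotation": [0, 0, 0], "grip": 0.0}
    - {"dp": [0, 0, 0], "rotation": [0, 0, 0], "grip": 0.0}

```text
time_s: 10.72
eef_pos: [0.492, 0.1307, 0.3034]
ee_rot: [179.4, -0.0, 91.1]
force: [0.9, 0.3, -0.1]
finger_gap: 0.0
```

Request:
step_arm:
  increments:
    - {"dp": [0, -0.03, 0], "rotation": [0, 0, 0], "grip": 0.0}
    - {"dp": [0, -0.03, 0], "rotation": [0, 0, 0], "grip": 0.0}
    - {"dp": [0, 0, 0], "rotation": [0, 0, 0], "grip": 0.0}
    - {"dp": [0, 0, 0], "rotation": [0, 0, 0], "grip": 0.0}
    - {"dp": [0, 0, 0], "rotation": [0, 0, 0], "grip": 0.0}

```text
time_s: 11.13
eef_pos: [0.4295, 0.1283, 0.2969]
ee_rot: [179.9, 0.0, 91.1]
force: [-0.9, -0.8, 0.5]
finger_gap: -0.0003
```

```bash
python3 - <<'E'
from plant import arm, imaging
from h import *
a=imaging.snapshot("top"); b=imaging.snapshot("side")
z=lambda s,r,c,f: cv2.resize(s["img"][r:r+130,c:c+180],None,fx=f,fy=f,interpolation=cv2.INTER_CUBIC)
cv2.imwrite("pics/end.png",np.hstack([np.vstack([z(a,180,200,2.2),z(b,170,230,2.2)]),cv2.resize(b["img"][240:310,280:370],None,fx=4.3,fy=572/70,interpolation=cv2.INTER_CUBIC)])[:,:,::-1])
o=arm.observe();print(o["time_s"],o["eef_pos"],o["force"])
E
```

```text
11.2333 [0.42977086 0.12859368 0.29659212] [-0.45681945 -0.30299229  0.07876026]
```

View pics/end.png

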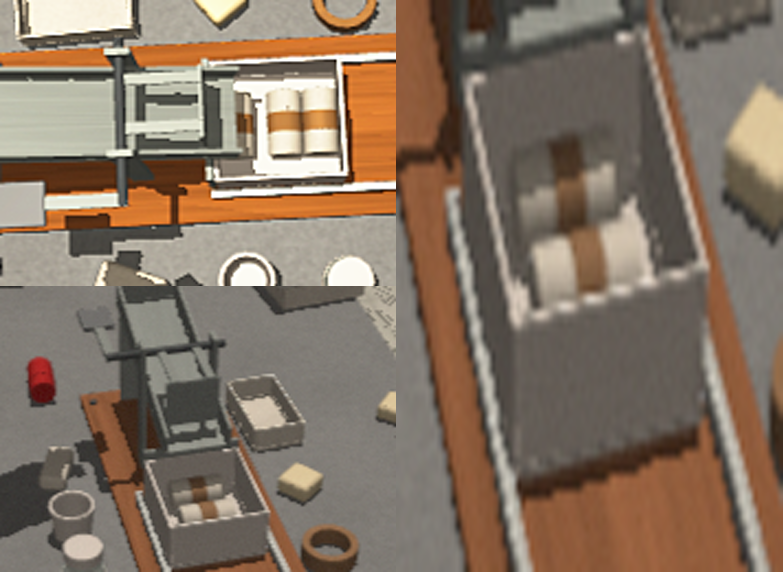

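The paddle is back up and the gate is shut. All three rolls are in the tray, with the third in the chute's shadow, and the tray rim is still at column 356. Handing in.

```bash
python3 -c "
from plant import hand_in; print(hand_in())"
```

```text
the job is handed in; nothing more can be done
None
```

The job is handed in, at about 11 s on the robot's clock: the tray is home, the three rolls are in it and the gate is shut.

- **Tray:** I pushed it about 70 mm along the rails until it stopped hard against the stop, with the push force rising to about 11 N. Its outer rim then lay within about 1 mm of the predicted home position, and it had not moved in the last picture.
- **Lever:** I pressed the paddle down about 38 mm with closed fingertips, held it about 1.5 s, then let it spring back.
- **Last pictures:** The paddle is up, the gate is shut and the chute is empty. Two rolls are plainly visible in the tray. The third is partly hidden under the chute mouth from above, but the side view shows it lying in the tray. The nearby objects in view stand where they were, and the arm is clear of everything.

None of the checks failed or disagreed.

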